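# Hang the tool box on the rail and close up the row

## Robot

A 6-joint arm with a two-finger parallel gripper is mounted at the origin on a cart in front of the work surface, level with it; the furniture and walls round the work are solid. World frame = base frame: x ahead of the robot, y to its left, z up, the work surface at z = 0. Lengths are in m, angles in rad, forces in N, time in s.
With the tool pointing down it reaches from about 0.325 to 1 m from the base axis. Payload 5.1 kg.
Tool frame: the origin (TCP) lies between the finger pads; the fingertips stand 19 mm ahead of it and the grasp point (between the pads) is the TCP (env.tips_ahead is the distance from the TCP to the fingertips, in m); z points along the fingers, y is the line along which they close (so a half turn about z gives the same grasp; the last joint's range is limited). The gripper opens to 85 mm and grips with 20 to 120 N. Pads are 22 mm wide; open, the fingers measure 114 mm over their backs; the gripper's body (76 mm by 85 mm) begins 54 mm behind the grasp point. The pads swing forward as they close: fully open they stand 13 mm farther back than shut.
Start: joints at [1.263, 0.124, 1.65, -0, 1.367, -0.083], TCP at [0.145, 0.634, 0.25] pointing down, gripper open.
Joint ranges: [-2.61, 2.61], [-1.02, 2.33], [0.03, 2.71], [-1.35, 4.49], [0.32, 2.68], [-2.91, 2.91]. Speed limits (rad/s): [2.57, 2.57, 3.14, 3.14, 3.14, 3.14].

## Interface

Orientations are given as a unit quaternion [w, x, y, z].
In Python, from rig import env gives the robot as it stands. The module is installed in compiled form; this text tells all that it offers.
- The arm moves only by the shell command python3 -m creep 'ROWS' [OPENING] [FORCE]. ROWS is JSON, a list of rows, each an object with "dp": the shift along the world's x, y, z in cm, a list of three; "yaw": the turn about the world's z in rad. In form: [{"dp": [tx, ty, tz], "yaw": yaw}, ...]. A call has 1 to 8 rows; each row shifts and turns the commanded pose from where the row before left it; what a row does not reach is not made up. A row lasts 1/10 s, in which the tool goes at most 50 mm and 8.59 degrees, less where a joint would pass 70% of its speed; a pose out of reach is approached as far as the arm can. A call is refused whole if a number of a shift passes 5 or a number of a turn 0.15, either way. A call with a gripper value outside its range is refused whole. OPENING is the finger opening in cm, from 0 to 8.54, set as the call begins (- or left out, the last holds). The fingers move at their own pace and stop on an object; FORCE is the grip in N (left out, the last holds). Time passes only in rows, so rows that do not move let the fingers close. It gives the time, the measured TCP pose, the force, the opening and the grip force at its end, in the units of the state.
- env.read_state(): the state, without advancing time (a new reading comes with each control period).
- env.get_image(name): name is "scene" or "side" or "wrist"; returns (picture, depth): 480x640x3 uint8, blue, green, red; 480x640 float32, m along the optical axis (not along the pixel's ray), 0 where there is no reading.
- env.get_calibration(name): a dict with "fx", "fy", "cx", "cy" (pixels), "R" (3x3) and "t" (3): a world point X has camera coordinates R X + t; the wrist camera has in their place "tool_from_camera" (4x4, takes a point from camera to tool coordinates, whose origin is the TCP and whose axes are the flange's). Camera axes: x right, y down, z forward; pixel columns grow to the right and rows downward; lengths in m; the calibration is good to about 2 mm. A picture is of the moment at which its call begins: read the wrist's pose just before it. get_calibration takes no time and is no camera call.
- env.finish_job(): hands the job in; it is judged then, once.
The state is a dict: "clock": time; "joints": joint angles; "joint_velocities": joint speeds; "effort": joint torques, N m; "eef_pos": TCP position; "eef_rot": TCP orientation; "contact_force": force on the tool from outside, world axes, zero at the start; "torque": the same for the moment, N m; "gripper_width": opening from 0.0 (shut) to 1.0 (fully open); "finger_force": force on a finger pad.
Only numpy, scipy, OpenCV 4.12 (cv2) and the standard library are available. Lean on these libraries where they do the work, as an engineer would, in place of code of your own. Each camera call takes 0.05 s, during which the arm holds its last target. There are 200 camera calls.

## Task

Hang the small grey tool box back on the bench rail: enter its glide bar at the rail's open right-hand end and slide it along until it has pushed the brush hanger home against the rail's stop and the row is tight. Feel for the stop and press the row together with about 10 N, never more than 20. Let go, then push the drop pin at the open end all the way down so that nothing can run off, and leave the loose things on the bench where they lie.

Things in the scene. Friction and masses are not known exactly. Their poses are not given: they have to be found in the camera images.
- rack: fixed rack: aluminium C-profile rail 350 mm long on two dark posts behind it. Origin on the bench below the rail's middle; +y runs along the rail to its closed end (black cap), -y to the open end, -x to the front. Outside, the rail reaches from x = -0.013 to 0.013 and z = 0.174 to 0.226. A stop is clamped inside (thumbscrew in front of the slot); its face is at y = 0.095 to 0.130, not measured: feel for it
- rail_mouth (a point): middle of the channel's mouth at the open end of the rail (rack x = 0, y = -0.175, z = 0.200), axes of the rack. The channel runs straight from here along +y, 18 mm deep (x) and 44 mm high; the slot in its front face is 16 mm high
- hanger_box (a point): centre of the loose grey steel tool box, 49 mm above its underside, axes of the hanger: 46 mm wide (y), 44 mm (x), 98 mm high, 0.2 to 0.35 kg; wooden wedges stick out some 12 mm above its rim. It stands upright on the bench; take it from above by its two flat sides across y, in the top 25 mm. When hung its axes are parallel to the rack's; let go, it leans forward by up to 0.1 rad
- hanger_glide (a point): middle of the black glide bar behind the tool box, 42 mm in x and 11 mm in z from the box centre, axes of the hanger. The bar lies along y, 81 mm long with rounded noses, 15 mm deep and 41 mm high: 1.5 mm play on each side in the channel. Its neck through the slot is 12 mm high. Hung, this point lies on the rail's axis
- brush_hanger: loose hanger (0.22 kg) that already runs in the rail, with a brush hanging in its clip: same glide bar, 81 mm long; origin at the bar's middle, axes as the rack's. Alone it slides with less than 2 N. In the tight row the middles of the two bars are 81 mm apart, and this hanger stands still against the stop
- pin (a joint): drop pin at the open end, 0 = pulled up (rail open), 0.028 m = pushed all the way down (rail shut); stays where it is, moves with about 3 N. Pushed down, its knob's top is 43 mm above the rail's axis (z = 0.243)
- pin_knob (a point): middle of the flat top of the drop pin's black round knob (24 mm wide, 12 mm high), 18 mm in from the open end; the pin moves straight down
- tape: roll of masking tape lying on the bench, 105 mm wide, 25 mm high: leave alone
- short_chisel: short carving chisel lying on the bench, about 220 mm long: leave alone
- felt_pen: marker lying on the bench, 135 mm long: leave alone
- wedge: wooden wedge lying on the bench, about 95 mm long, 24 mm high: leave alone
There are look-alikes about, which are no part of the job. What is shaped like the part that bears hanger_box but yellow is not meant.

How it is judged:
On the way, in this order (a step that is already met when the one before it is completed fails the run):
1. the tool box's glide bar has been entered at the open end and lies wholly inside the rail (y of hanger_box in the frame of rack between -0.134 and 0.03 m and x of hanger_box in the frame of rack between -0.05 and -0.035 m and z of hanger_box in the frame of rack between 0.182 and 0.197 m), for 0.1 s.
2. the tool box presses the brush hanger against the stop with 5 to 20 N (contact force between hanger and brush_hanger above 5 N and linear speed of brush_hanger below 0.005 m/s and y of brush_hanger in the frame of rack above 0.05 m), for 0.2 s.
3. the drop pin is pushed down after that (value of joint pin above 0.025 m), for 0.1 s.
At the end, for the whole second after the job is handed in: the tool box hangs at rest by its glide bar in the rail, upright within 0.15 rad, its bar within 4 mm of touching the brush hanger's bar (middles at most 85 mm apart) with the row pushed up to the stop, and the drop pin is down to at least 25 of its 28 mm (x of hanger_box in the frame of rack between -0.05 and -0.035 m and z of hanger_box in the frame of rack between 0.18 and 0.197 m and y of brush_hanger in the frame of hanger_box below 0.085 m and y of brush_hanger in the frame of rack above 0.05 m and angle between hanger_box's own z axis and vertical below 0.15 rad and value of joint pin above 0.025 m and linear speed of each of hanger, brush_hanger below 0.01 m/s).
It fails at once if the row is squeezed with more than 20 N (contact force between hanger and brush_hanger above 20 N).
It fails at once if the gripper forces the tool box against the rack with more than 30 N (contact force between hanger and rack above 30 N and contact force between the fingers and hanger above 3 N).
It fails at once if a loose thing on the bench is moved by more than 20 mm (distance of any of tape, short_chisel, felt_pen, wedge from where it was at the start of the episode above 0.02 m).
It fails at once if the tool box is tipped over (angle between hanger_box's own z axis and vertical above 0.6 rad).
It also fails if it takes over 72 s, if anything falls off the work surface, if the arm or the gripper's body presses on something with over 40 N, if the wrist force passes 120 N, or if a joint passes its speed limit or range.

## Working session

There is one attempt and no reset: what is moved stays moved. The work goes in short steps, Python scripts to look and compute and a shell command to move; the robot and the scene stay as the last step left them, time stands still between calls to the robot, and variables do not carry over. Pictures are saved under pics/ and viewed, at most 10 in all, crops included, and the job is handed in when it is done.

```bash
mkdir -p pics
cat > h.py <<'E'
import numpy as np, cv2
from rig import env
def snap(n):
    s=env.read_state(); im,d=env.get_image(n); return s,im,d,env.get_calibration(n)
def cloud(d,c):
    v,u=np.mgrid[:480,:640]
    P=np.stack([(u-c['cx'])*d/c['fx'],(v-c['cy'])*d/c['fy'],d],-1)
    return (P-np.array(c['t']))@np.array(c['R'])
E
python3 - <<'E'
from h import *
for n in('scene','side'):
    s,im,d,c=snap(n); cv2.imwrite(f'pics/{n}.png',im); np.savez(f'{n}.npz',im=im,d=d,P=cloud(d,c))
    print(n,np.round(-np.array(c['R']).T@np.array(c['t']),3),c['fx'])
print(s)
E
```

```text
scene [-0.447 -0.821  1.009] 527.6805759996117
side [ 0.463 -0.983  0.896] 437.8411555761994
{'clock': 0.05, 'joints': array([ 1.26341630e+00,  1.24493617e-01,  1.65164671e+00,  9.28254637e-06,
        1.36752662e+00, -8.26346416e-02]), 'joint_velocities': array([-0.00080371, -0.00142154, -0.00172648,  0.00018375,  0.00112531,
        0.00082562]), 'effort': array([ 5.09994661e-04, -4.25230515e+01, -3.66931558e+01, -5.93390314e-05,
        4.19607240e-03, -8.38161839e-06]), 'eef_pos': array([0.14473371, 0.63309997, 0.24907656]), 'eef_rot': array([-2.05430438e-04,  1.12137217e-01,  9.93692190e-01, -1.01660848e-03]), 'contact_force': array([ 0.05594074, -0.23650133,  0.34002588]), 'torque': array([ 0.00307554,  0.00194299, -0.0078448 ]), 'finger_force': 0.0, 'gripper_width': 0.9998091728326871}
```

View pics/scene.png

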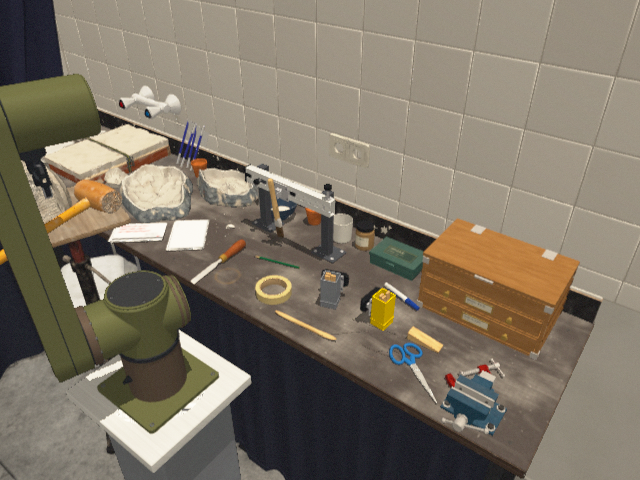

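View pics/side.png

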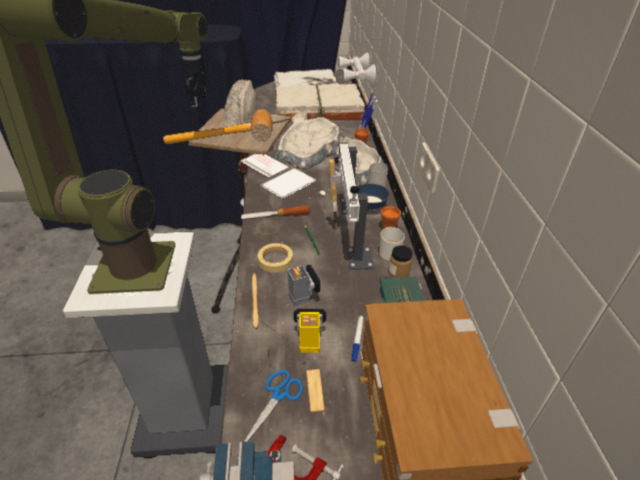

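The scene picture shows the grey tool box at about (330,288), with its black bar at (344,278). The rail runs from (247,170) to (335,205), with the pin knob at (327,190). In the side picture the box is at (299,284) with its bar at (314,278), and the rail's open end is near (350,215).

Run:
```python
from h import *
from numpy import round as r
for n,rb,bb in(('scene',(240,155,345,235),(310,255,352,312)),('side',(325,135,375,225),(282,258,324,310))):
    z=np.load(n+'.npz');P=z['P'];im=z['im'].astype(int)
    def sub(b): u0,v0,u1,v1=b; return P[v0:v1,u0:u1].reshape(-1,3),im[v0:v1,u0:u1].reshape(-1,3)
    p,c=sub(rb); m=(abs(p[:,2]-.226)<.006)&(c.min(1)>90)
    q=p[m][:,:2]; rect=cv2.minAreaRect(q.astype(np.float32)); print(n,'railtop',m.sum(),rect,r(np.median(p[m],0),3))
    vx,vy,x0,y0=cv2.fitLine(q.astype(np.float32),cv2.DIST_HUBER,0,.001,.001).ravel(); t=(q-[x0,y0])@[vx,vy]
    print(' line',vx,vy,x0,y0,'ends',r(np.percentile(t,[0,1,99,100]),3))
    m=(c.max(1)<70)&(p[:,2]>.232)&(p[:,2]<.32); print(' knob',m.sum(),r(np.median(p[m],0),3),r(p[m].min(0),3),r(p[m].max(0),3))
    p,c=sub(bb)
    m=(p[:,2]>.02)&(p[:,2]<.13)
    blk=m&(c.max(1)<45); gry=m&~blk
    for nm,k in('blk',blk),('gry',gry),('rim',gry&(p[:,2]>.088)):
        print(nm,k.sum(),r(np.median(p[k],0),3),r(np.percentile(p[k],1,0),3),r(np.percentile(p[k],99,0),3),cv2.minAreaRect(p[k][:,:2].astype(np.float32)))
    a,b=(300,255) if n=='scene' else (275,255)
    cv2.imwrite(f'pics/{n}_c.png',cv2.resize(z['im'][b-5:b+65,a-5:a+65],(500,500)))
a=cv2.imread('pics/scene_c.png');b=cv2.imread('pics/side_c.png');cv2.imwrite('pics/c.png',cv2.resize(np.hstack([a,b]),(800,400)))
```

```text
scene railtop 684 ((0.7242993712425232, 0.14092393219470978), (0.26915886998176575, 0.35344141721725464), 8.562667846679688) [0.639 0.117 0.224]
 line 0.061418075 0.99811214 0.63896054 0.14007318 ends [-0.192 -0.188  0.158  0.169]
 knob 47 [ 0.63  -0.035  0.268] [ 0.62  -0.044  0.259] [ 0.646 -0.022  0.272]
blk 56 [ 0.523 -0.179  0.069] [ 0.513 -0.186  0.047] [ 0.533 -0.137  0.084] ((0.5225002765655518, -0.1475544571876526), (0.018990902230143547, 0.07789082080125809), 4.8482818603515625)
gry 704 [ 0.465 -0.168  0.073] [ 0.448 -0.187  0.021] [ 0.528 -0.112  0.105] ((0.4880918562412262, -0.15358102321624756), (0.0779380276799202, 0.08186283707618713), 14.52503776550293)
rim 197 [ 0.471 -0.162  0.095] [ 0.45  -0.187  0.088] [ 0.503 -0.134  0.107] ((0.47780829668045044, -0.1592799723148346), (0.05175970122218132, 0.047930143773555756), 19.463804244995117)
side railtop 555 ((0.649893581867218, 0.12881532311439514), (0.3591305911540985, 0.06124158203601837), 87.57549285888672) [0.64  0.128 0.227]
 line 0.05245121 0.9986235 0.6399501 0.13379897 ends [-0.184 -0.182  0.169  0.175]
 knob 46 [ 0.635 -0.036  0.271] [ 0.625 -0.044  0.262] [ 0.645 -0.023  0.275]
blk 140 [ 0.521 -0.164  0.08 ] [ 0.492 -0.266  0.049] [ 0.532 -0.114  0.085] ((0.512614369392395, -0.19214347004890442), (0.15474773943424225, 0.03556901961565018), 83.10167694091797)
gry 848 [ 0.481 -0.172  0.072] [ 0.438 -0.268  0.021] [ 0.534 -0.02   0.107] ((0.4901004433631897, -0.14318281412124634), (0.07927210628986359, 0.2666162848472595), 9.799347877502441)
rim 218 [ 0.478 -0.162  0.097] [ 0.453 -0.185  0.088] [ 0.509 -0.13   0.111] ((0.4808640778064728, -0.1596296727657318), (0.04735241457819939, 0.05658799782395363), 18.58173370361328)
```

View pics/c.png

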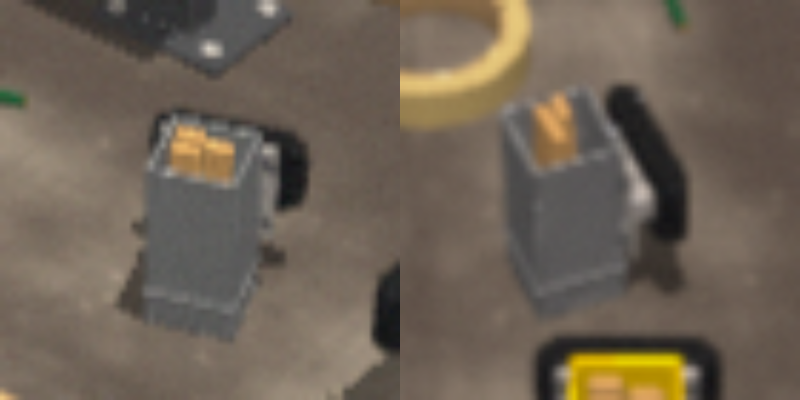

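The crops confirm an upright grey box with its bar on the far right side, yawed by about +0.3. The box centre is about (0.479, -0.160) and the bar about (0.524, -0.15). The rack origin is about (0.640, 0.124) with yaw of about -0.057. I'll move over the box for a wrist view.

```bash
python3 -m creep '[{"dp":[2,-4,1],"yaw":0},{"dp":[2,-4.4,1],"yaw":0},{"dp":[2,-4.4,1],"yaw":0},{"dp":[2,-4.4,1],"yaw":0},{"dp":[2,-4.4,1],"yaw":0.04},{"dp":[2,-4.4,1],"yaw":0.04},{"dp":[2,-4.4,1],"yaw":0.04},{"dp":[2,-4.4,1],"yaw":0.04}]' 8.5
python3 -c "
from h import *
print(np.round(env.get_calibration('wrist')['tool_from_camera'],3), env.get_calibration('wrist')['fx'])"
```

```text
clock: 0.9
eef_pos: [0.305, 0.2838, 0.3303]
eef_rot: [0.0, 0.031, 1.0, -0.0]
contact_force: [1.9, 0.0, 0.6]
gripper_width: 0.995
finger_force: 0.0
[[-0.001 -0.949 -0.316  0.081]
 [ 1.    -0.001 -0.    -0.   ]
 [ 0.    -0.316  0.949 -0.123]
 [ 0.     0.     0.     1.   ]] 431.568007616342
```

```bash
python3 -m creep '[{"dp":[1.3,-4.6,0],"yaw":0.04},{"dp":[1.5,-4.6,0],"yaw":0.04},{"dp":[1.7,-4.6,0],"yaw":0.04},{"dp":[1.7,-4.6,-1],"yaw":0.04},{"dp":[1.7,-4.6,-1],"yaw":0.04},{"dp":[1.7,-4.6,-1],"yaw":0.04},{"dp":[1.7,-4.6,-1],"yaw":0.04},{"dp":[1.7,-4.6,-1],"yaw":0.04}]'
python3 -m creep '[{"dp":[1,-4,0],"yaw":0.04},{"dp":[0,-2,0],"yaw":0},{"dp":[0,0,0],"yaw":0},{"dp":[0,0,0],"yaw":0}]'
cat >> h.py <<'E'
from scipy.spatial.transform import Rotation as Ro
def wsnap(name):
    s,im,d,c=snap('wrist'); T=np.array(c['tool_from_camera'])
    R=Ro.from_quat(s['eef_rot'],scalar_first=True).as_matrix()
    v,u=np.mgrid[:480,:640]
    P=np.stack([(u-c['cx'])*d/c['fx'],(v-c['cy'])*d/c['fy'],d],-1)
    P=(P@T[:3,:3].T+T[:3,3])@R.T+s['eef_pos']
    cv2.imwrite(f'pics/{name}.png',im); np.savez(name+'.npz',im=im,d=d,P=P)
    return s,im,P
E
python3 - <<'E'
from h import *
s,im,P=wsnap('w1'); print(s['eef_pos'],s['joints'])
E
```

```text
clock: 1.7
eef_pos: [0.4348, -0.0843, 0.2798]
eef_rot: [0.0, -0.128, 0.992, 0.0]
contact_force: [1.1, 0.3, 0.5]
gripper_width: 1.002
finger_force: 0.0
clock: 2.1
eef_pos: [0.4445, -0.142, 0.2798]
eef_rot: [-0.0, -0.147, 0.989, 0.001]
contact_force: [0.2, -0.0, -0.6]
gripper_width: 0.995
finger_force: 0.0
[ 0.444523   -0.14202172  0.27984388] [-4.24615557e-01 -3.13232845e-01  2.00693416e+00  4.73567007e-04
  1.44913750e+00 -2.28962334e+00]
```

View pics/w1.png

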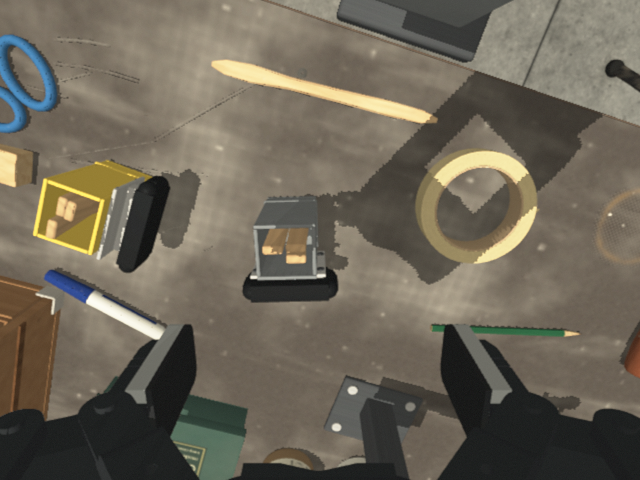

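The wrist picture shows the grey box with its rim at about (290,250), its black bar at (290,285) and the wedges at (287,245). The box is nearly square to the gripper. The tape and pencil lie to the right.

Run:
```python
from h import *
z=np.load('w1.npz');P=z['P'];im=z['im'].astype(int)
def rep(n,m):
    q=P[m]; m2=m.astype(np.uint8)
    print(n,m.sum(),np.round(np.percentile(q,[1,50,99],axis=0),4).tolist(),[np.round(a,4) for a in cv2.minAreaRect(q[:,:2].astype(np.float32))])
box=np.zeros((480,640),bool); box[190:305,235:345]=1
blk=box&(im.max(2)<50)&(abs(P[...,2]-.07)<.025); rep('bar',blk); rep('bartop',blk&(P[...,2]>.075))
sat=im.max(2)-im.min(2)
rim=box&(abs(P[...,2]-.098)<.004)&(sat<25)&(P[...,1]<-.1); rep('rim',rim)
rep('gray',box&(P[...,2]>.03)&(P[...,2]<.12)&~blk)
```

```text
bar 1976 [[0.5015, -0.1816, 0.0512], [0.516, -0.1435, 0.0793], [0.5324, -0.1089, 0.0814]] [array([ 0.5178, -0.1444]), array([0.0279, 0.0773]), np.float64(31.3857)]
bartop 1519 [[0.5026, -0.1799, 0.0753], [0.5174, -0.1444, 0.0797], [0.5326, -0.1096, 0.0815]] [array([ 0.518 , -0.1442]), array([0.0279, 0.0761]), np.float64(32.0092)]
rim 943 [[0.4523, -0.1841, 0.0942], [0.4785, -0.1579, 0.0971], [0.5047, -0.1308, 0.0988]] [array([ 0.4789, -0.1574]), array([0.0446, 0.046 ]), np.float64(17.5271)]
gray 4948 [[0.4518, -0.1841, 0.0329], [0.475, -0.1577, 0.0842], [0.528, -0.1157, 0.1074]] [array([ 0.4919, -0.1528]), array([0.0722, 0.0805]), np.float64(18.2306)]
```

Box centre (0.479, -0.1575), yaw 0.306. The rim is 45 × 46 mm at z = 0.097, and the bar is in the expected place. I'll descend.

```bash
python3 -m creep '[{"dp":[1.75,-0.8,-2],"yaw":0.011},{"dp":[1.7,-0.75,-3],"yaw":0},{"dp":[0,0,-3],"yaw":0},{"dp":[0,0,-3],"yaw":0},{"dp":[0,0,0],"yaw":0},{"dp":[0,0,0],"yaw":0}]'
python3 -m creep '[{"dp":[0,0,-3],"yaw":0},{"dp":[0,0,-2.5],"yaw":0},{"dp":[0,0,-1.5],"yaw":0},{"dp":[0,0,-1],"yaw":0},{"dp":[0,0,0],"yaw":0},{"dp":[0,0,0],"yaw":0}]'
python3 -m creep '[{"dp":[0,0,0],"yaw":0},{"dp":[0,0,0],"yaw":0},{"dp":[0,0,0],"yaw":0},{"dp":[0,0,0],"yaw":0},{"dp":[0,0,0],"yaw":0},{"dp":[0,0,0],"yaw":0}]' 3.5 40
```

```text
clock: 2.75
eef_pos: [0.4793, -0.1565, 0.1707]
eef_rot: [-0.0, -0.153, 0.988, 0.0]
contact_force: [0.4, -1.5, -0.1]
gripper_width: 0.992
finger_force: 0.0
clock: 3.35
eef_pos: [0.4802, -0.1579, 0.0917]
eef_rot: [0.001, -0.153, 0.988, -0.001]
contact_force: [0.4, -0.6, -0.5]
gripper_width: 0.993
finger_force: 0.0
clock: 3.95
eef_pos: [0.4799, -0.1578, 0.0914]
eef_rot: [0.001, -0.152, 0.988, -0.0]
contact_force: [-1.2, 1.6, 5.3]
gripper_width: 0.525
finger_force: 41.9
```

```bash
python3 -m creep '[{"dp":[0,0,1],"yaw":0},{"dp":[0,0,2],"yaw":0},{"dp":[0,0,2.5],"yaw":-0.03},{"dp":[0,0,2.5],"yaw":-0.06},{"dp":[0,0,2.5],"yaw":-0.08},{"dp":[0,0,2],"yaw":-0.08},{"dp":[0,0,1.5],"yaw":-0.06},{"dp":[0,0,0],"yaw":-0.04}]'
python3 - <<'E'
from h import *
for n in('scene','side'):
    P=np.load(n+'.npz')['P'].reshape(-1,3)
    m=(P[:,2]>.1)&(P[:,0]>.5)&(P[:,0]<.75)&(P[:,1]<-.06)&(P[:,1]>-.45)
    q=P[m]; print(n,m.sum(),q.min(0) if m.sum() else '',q.max(0) if m.sum() else '')
E
```

```text
clock: 4.75
eef_pos: [0.4801, -0.1581, 0.2329]
eef_rot: [0.002, 0.023, 1.0, -0.001]
contact_force: [-0.8, -0.2, -3.2]
gripper_width: 0.527
finger_force: 41.8
scene 1792 [ 0.50178034 -0.44997284  0.10001438] [ 0.7498661  -0.32001751  0.19099725]
side 2540 [ 0.50098303 -0.44986732  0.10003848] [ 0.74995162 -0.17217496  0.19201242]
```

```bash
python3 -m creep '[{"dp":[2,0.4,0],"yaw":-0.01},{"dp":[3,0.6,0],"yaw":0},{"dp":[3,0.5,0],"yaw":0},{"dp":[1.4,0.3,0],"yaw":0},{"dp":[0,0,0],"yaw":0},{"dp":[0,0,0],"yaw":0},{"dp":[0,0,0],"yaw":0}]'
python3 - <<'E'
from h import *
s,im,P=wsnap('w2'); print(s['eef_pos'],s['eef_rot'],s['contact_force'])
E
```

```text
clock: 5.45
eef_pos: [0.5723, -0.1398, 0.2299]
eef_rot: [-0.001, 0.027, 1.0, 0.0]
contact_force: [-0.3, 0.2, -2.3]
gripper_width: 0.53
finger_force: 41.8
[ 0.57226553 -0.13976375  0.22993109] [-6.85044085e-04  2.70901686e-02  9.99632758e-01  5.23992317e-05] [-0.28459652  0.16958768 -2.34253002]
```

View pics/w2.png

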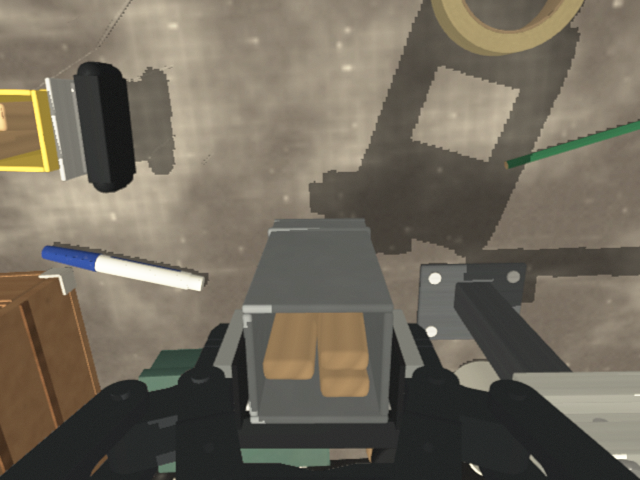

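The wrist view shows the held box with its rim at rows 308–420 and columns 245–390, and its bar at row 435. The rail's end is at lower right, with its front edge at about row 375 and its open end at about columns 513–540.

Run:
```python
from h import *
z=np.load('w2.npz');P=z['P'];im=z['im'].astype(int); sat=im.max(2)-im.min(2)
def line(q):
    vx,vy,x0,y0=cv2.fitLine(q.astype(np.float32),cv2.DIST_HUBER,0,.0005,.0005).ravel()
    if vy<0: vx,vy=-vx,-vy
    return vx/vy, x0, y0
R=np.zeros((480,640),bool);R[360:480,490:]=1
top=R&(abs(P[...,2]-.226)<.008)&(im.min(2)>60)
print('top',top.sum(),np.round(np.percentile(P[top],[1,50,99],axis=0),4).tolist())
# front edge: per column the first top row ; end edge: per row the first top col
f=np.array([P[np.flatnonzero(top[:,u])[0],u] for u in range(545,640) if top[:,u].any()])
f=f[:,:2]; s,x0,y0=line(f); print('front edge: slope dx/dy',s,'x at y=-.05:',x0+s*(-.05-y0), f[0],f[-1],'yaw',-np.arctan(s))
e=np.array([P[v,np.flatnonzero(top[v])[0]] for v in range(385,470) if top[v].any()]); print('end edge',np.round(e[::12],4).tolist())
B=np.zeros((480,640),bool);B[295:430,235:400]=1
rim=B&(sat<25)&(abs(P[...,2]-(.23+.007))<.006)
q=P[rim]; print('rim',rim.sum(),np.round(np.percentile(q,[1,50,99],axis=0),4).tolist(),[np.round(a,4) for a in cv2.minAreaRect(q[:,:2].astype(np.float32))])
fr=np.array([P[np.flatnonzero(rim[:,u])[0],u] for u in range(255,380) if rim[:,u].any()])[:,:2]; s,x0,y0=line(fr); print('rim front yaw',-np.arctan(s),x0,y0)
B=np.zeros((480,640),bool);B[418:455,240:396]=1
b=B&(im.max(2)<45)&(abs(P[...,2]-.22)<.012); print('bar',b.sum(),np.round(np.percentile(P[b],[1,50,99],axis=0),4).tolist())
```

```text
top 839 [[0.6222, -0.0341, 0.2181], [0.6237, -0.0273, 0.2236], [0.6277, -0.0193, 0.2308]]
front edge: slope dx/dy 0.032876603 x at y=-.05: 0.6223877 [ 0.62203834 -0.03540878] [ 0.62379638 -0.01836127] yaw -0.032864764
end edge [[0.6222, -0.0246, 0.2182], [0.6232, -0.0334, 0.2227], [0.6245, -0.0309, 0.2272]]
rim 7445 [[0.5489, -0.1638, 0.2311], [0.5684, -0.1401, 0.2355], [0.5936, -0.1158, 0.2423]] [array([ 0.5718, -0.1402]), array([0.0519, 0.0455]), np.float64(87.9584)]
rim front yaw -0.044626545 0.54977643 -0.13675591
bar 192 [[0.6052, -0.1725, 0.217], [0.6157, -0.1276, 0.2183], [0.6226, -0.1127, 0.2196]]
```

Run:
```python
from h import *
z=np.load('w2.npz');P=z['P'];im=z['im']
for u in(560,600,636):
    print(u,[(v,*np.round(P[v,u]*1000).astype(int).tolist(),int(im[v,u,1])) for v in range(366,480,6)])
for u in(320,):
    print(u,[(v,*np.round(P[v,u]*1000).astype(int).tolist(),int(im[v,u,1])) for v in range(404,455,3)])
```

```text
560 [(366, 651, 1, 131, 56), (372, 650, -3, 138, 115), (378, 623, -28, 178, 152), (384, 623, -30, 183, 151), (390, 623, -32, 188, 154), (396, 624, -34, 190, 178), (402, 626, -34, 192, 174), (408, 643, -24, 176, 173), (414, 564, -84, 271, 35), (420, 564, -84, 272, 35), (426, 564, -85, 274, 38), (432, 563, -87, 277, 38), (438, 563, -88, 279, 35), (444, 564, -88, 279, 39), (450, 563, -89, 281, 35), (456, 562, -91, 284, 37), (462, 562, -91, 285, 37), (468, 564, -91, 285, 35), (474, 565, -91, 286, 35)]
600 [(366, 747, 120, -1, 113), (372, 624, -7, 175, 147), (378, 624, -9, 179, 154), (384, 624, -12, 184, 150), (390, 624, -14, 187, 152), (396, 624, -17, 192, 177), (402, 629, -15, 190, 172), (408, 643, -5, 177, 175), (414, 646, -5, 177, 158), (420, 645, -8, 183, 126), (426, 623, -28, 210, 151), (432, 622, -31, 214, 150), (438, 623, -32, 217, 149), (444, 622, -35, 221, 138), (450, 564, -81, 281, 36), (456, 563, -82, 283, 39), (462, 564, -83, 284, 37), (468, 564, -83, 285, 38), (474, 564, -84, 287, 36)]
636 [(366, 749, 154, 0, 112), (372, 625, 11, 175, 152), (378, 625, 8, 179, 154), (384, 625
[... 179 characters left out ...]
 -14, 211, 151), (432, 623, -17, 214, 151), (438, 624, -18, 217, 147), (444, 624, -21, 220, 152), (450, 491, -136, 353, 149), (456, 624, -24, 225, 180), (462, 627, -23, 225, 158), (468, 625, -27, 230, 124), (474, 627, -27, 231, 132)]
320 [(404, 591, -140, 229, 94), (407, 591, -140, 230, 95), (410, 591, -140, 233, 96), (413, 590, -140, 234, 96), (416, 591, -140, 236, 105), (419, 592, -140, 236, 112), (422, 593, -141, 236, 102), (425, 610, -141, 218, 48), (428, 611, -141, 218, 48), (431, 612, -141, 219, 49), (434, 614, -142, 218, 45), (437, 615, -142, 219, 48), (440, 617, -142, 218, 45), (443, 618, -142, 218, 46), (446, 620, -142, 218, 46), (449, 786, -150, 47, 129), (452, 791, -150, 46, 128)]
```

```bash
cat > rel.py <<'E'
from h import *
import sys
def line(q):
    vx,vy,x0,y0=cv2.fitLine(q.astype(np.float32),cv2.DIST_HUBER,0,.0005,.0005).ravel()
    return vx/vy,x0-vx/vy*y0
z=np.load(sys.argv[1]+'.npz');P=z['P'];im=z['im'].astype(int)
C=np.zeros((480,640),bool);C[300:480,480:]=1
m=C&(im.min(2)>90)&(abs(P[...,0]-.624)<.008)&(((P[...,2]>.177)&(P[...,2]<.188))|((P[...,2]>.211)&(P[...,2]<.222)))
s,c=line(P[m][:,:2]); print('face',m.sum(),'yaw',-np.arctan(s),'x at y=-.05,0,.1',[round(c+s*y,4) for y in(-.05,0,.1)],'miny',np.percentile(P[m][:,1],1))
ends=[P[v][C[v]&m[v]][0] for v in range(300,480) if m[v].sum()>5]; print('end pts',np.round(ends[::5],3).tolist())
B=np.zeros((480,640),bool);B[418:460,250:392]=1
b=B&(im.max(2)<60)&(abs(P[...,2]-.218)<.004)
e=np.array([P[np.flatnonzero(b[:,u])[-1],u] for u in range(255,385) if b[:,u].any()]); s2,c2=line(e[:,:2])
yb=np.median(e[:,1]); print('bar back yaw',-np.arctan(s2),'x',c2+s2*yb,'y',yb,'z top',np.median(P[b][:,2]))
E
python3 rel.py w2
```

```text
face 2681 yaw -0.039156515 x at y=-.05,0,.1 [np.float32(0.6225), np.float32(0.6245), np.float32(0.6284)] miny -0.046227092775677
end pts [[0.623, -0.024, 0.177], [0.624, -0.048, 0.177], [0.622, -0.045, 0.184], [0.623, -0.043, 0.187], [0.624, -0.036, 0.211], [0.624, -0.035, 0.214], [0.623, -0.035, 0.217], [0.622, -0.035, 0.221], [0.624, -0.032, 0.221]]
bar back yaw -0.05532058 x 0.6201130065629944 y -0.14211812091589698 z top 0.21840366552035032
```

```bash
python3 -m creep '[{"dp":[0,1,4],"yaw":0},{"dp":[0,3,4.5],"yaw":0},{"dp":[0,4.5,4.5],"yaw":0},{"dp":[0,4.5,4],"yaw":0},{"dp":[0,4.5,1],"yaw":0},{"dp":[0,3,0],"yaw":0},{"dp":[0,0,0],"yaw":0},{"dp":[0,0,0],"yaw":0}]'
python3 - <<'E'
from h import *
s,im,P=wsnap('w3'); print(s['eef_pos'],s['eef_rot'])
E
```

```text
clock: 6.3
eef_pos: [0.5727, 0.0459, 0.3905]
eef_rot: [-0.0, 0.026, 1.0, -0.0]
contact_force: [0.0, -0.6, -2.9]
gripper_width: 0.53
finger_force: 42.9
[0.57268637 0.04593513 0.39046569] [-7.88937606e-05  2.64335412e-02  9.99650512e-01 -3.40026376e-04]
```

View pics/w3.png

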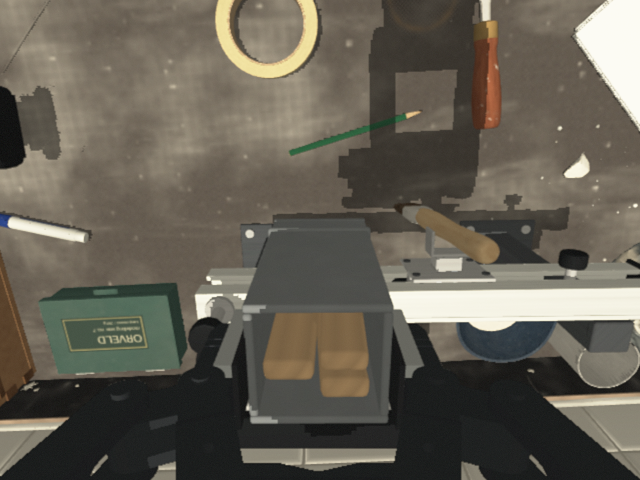

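The rail is fully in view. Its open end is at column 197, its top at rows 285–320, the knob at (205,332), the brush clip at (450,250) and the thumbscrew at (572,258).

Run:
```python
from h import *
z=np.load('w3.npz');P=z['P'];im=z['im'].astype(int)
m=(abs(P[...,2]-.226)<.006)&(im.min(2)>110)&(P[...,0]>.60)&(P[...,0]<.68)
m[:,240:395]=0
def line(q):
    vx,vy,x0,y0=cv2.fitLine(np.array(q,np.float32),cv2.DIST_HUBER,0,.0005,.0005).ravel(); return vx/vy,x0-vx/vy*y0
for nm,i in('front',0),('back',-1):
    e=np.array([P[np.flatnonzero(m[:,u])[i],u] for u in list(range(215,240))+list(range(400,639)) if m[:,u].sum()>8])
    s,c=line(e[:,:2]); r=e[:,0]-(c+s*e[:,1]); print(nm,len(e),'yaw',-np.arctan(s),'x@-.05,0,.1',[round(c+s*y,4) for y in(-.05,0,.1)],'rms',r.std(),'y',e[0,1],e[-1,1],'z',np.median(e[:,2]))
print('open end y', [np.round(P[v,np.flatnonzero(m[v])[0]],4).tolist() for v in range(290,320,6) if m[v].any()])
k=np.zeros_like(m);k[318:350,188:222]=1;k&=(im.max(2)<60)&(P[...,2]>.24)
q=P[k];print('knob',k.sum(),np.round(np.percentile(q,[2,50,98],axis=0),4).tolist())
```

```text
front 256 yaw -0.041774824 x@-.05,0,.1 [np.float32(0.6208), np.float32(0.6229), np.float32(0.6271)] rms 0.004022692702277521 y -0.033790496087894126 0.2789319187079162 z 0.22157671609339735
back 256 yaw -0.04468878 x@-.05,0,.1 [np.float32(0.6462), np.float32(0.6484), np.float32(0.6529)] rms 0.0030693034786022813 y -0.03223893077392065 0.27918104570350283 z 0.2254172284617808
open end y [[0.6285, 0.0993, 0.2226], [0.6238, -0.0466, 0.2264], [0.6293, -0.0478, 0.2249], [0.634, -0.0476, 0.2255], [0.6388, -0.0474, 0.2258]]
knob 937 [[0.5635, -0.0402, 0.2616], [0.6251, -0.0288, 0.2705], [0.6402, 0.0145, 0.3958]]
```

```bash
python3 -m creep '[{"dp":[0,-2,0],"yaw":0.01},{"dp":[0,-4.5,0],"yaw":0},{"dp":[0,-4.5,0],"yaw":0},{"dp":[0,-4.1,-2],"yaw":0},{"dp":[0,0,-4.5],"yaw":0},{"dp":[0,0,-4.5],"yaw":0},{"dp":[0,0,-3.5],"yaw":0},{"dp":[0,0,-1.35],"yaw":0}]'
python3 -m creep '[{"dp":[1,0,0],"yaw":0},{"dp":[0.7,0,0],"yaw":0},{"dp":[0,0,0],"yaw":0},{"dp":[0,0,0],"yaw":0},{"dp":[0,0,0],"yaw":0}]'
python3 - <<'E'
from h import *
s,im,P=wsnap('w4'); print(s['eef_pos'],s['eef_rot'])
E
python3 rel.py w4
```

```text
clock: 7.15
eef_pos: [0.5702, -0.1061, 0.2263]
eef_rot: [-0.004, 0.023, 1.0, 0.001]
contact_force: [0.1, -0.2, -3.5]
gripper_width: 0.536
finger_force: 43.1
clock: 7.65
eef_pos: [0.591, -0.1052, 0.2337]
eef_rot: [0.001, 0.022, 1.0, -0.0]
contact_force: [-0.4, -0.2, -3.0]
gripper_width: 0.53
finger_force: 43.2
[ 0.59102606 -0.10521886  0.23369732] [ 1.15182519e-03  2.17298567e-02  9.99763165e-01 -3.16829114e-04]
face 3895 yaw -0.038244445 x at y=-.05,0,.1 [np.float32(0.6225), np.float32(0.6244), np.float32(0.6282)] miny -0.03194704125055219
end pts [[0.623, -0.022, 0.177], [0.624, -0.031, 0.18], [0.623, -0.033, 0.185], [0.624, -0.032, 0.187], [0.623, -0.042, 0.212], [0.624, -0.02, 0.216], [0.623, -0.019, 0.219], [0.624, -0.018, 0.221]]
bar back yaw -0.0217541 x 0.6393286227174789 y -0.10702548114839879 z top 0.22173972001239523
```

View pics/w4.png

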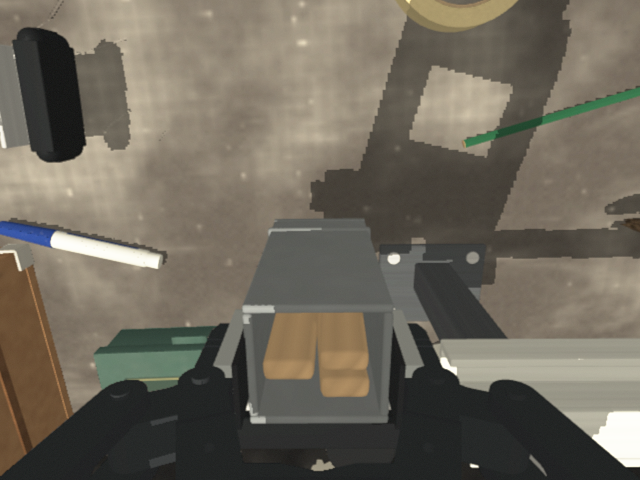

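In this view the bar (rows 425–460) is short of the rail mouth (columns 440+). Measured against the rail, the bar is 1 mm too near the robot and about 1 mm high. I'll correct that and enter gently.

```bash
python3 -m creep '[{"dp":[0.1,0,-0.12],"yaw":0},{"dp":[0.02,0.5,0],"yaw":0},{"dp":[0.02,0.5,0],"yaw":0},{"dp":[0.01,0.3,0],"yaw":0},{"dp":[0,0,0],"yaw":0},{"dp":[0,0,0],"yaw":0}]'
python3 -m creep '[{"dp":[0.01,0.25,0],"yaw":0},{"dp":[0.01,0.25,0],"yaw":0},{"dp":[0.01,0.25,0],"yaw":0},{"dp":[0.01,0.25,0],"yaw":0},{"dp":[0,0,0],"yaw":0}]'
```

```text
clock: 8.3
eef_pos: [0.5918, -0.092, 0.2308]
eef_rot: [-0.0, 0.022, 1.0, -0.0]
contact_force: [-0.3, 0.3, -3.2]
gripper_width: 0.527
finger_force: 43.2
clock: 8.8
eef_pos: [0.5922, -0.0818, 0.2309]
eef_rot: [-0.0, 0.022, 1.0, 0.0]
contact_force: [0.2, -0.8, -3.1]
gripper_width: 0.532
finger_force: 43.2
```

```bash
python3 -m creep '[{"dp":[0.08,0,0.12],"yaw":0},{"dp":[0,0,0],"yaw":0},{"dp":[0.01,0.25,0],"yaw":0},{"dp":[0.01,0.25,0],"yaw":0},{"dp":[0.01,0.25,0],"yaw":0},{"dp":[0.01,0.25,0],"yaw":0},{"dp":[0,0,0],"yaw":0}]'
python3 -m creep '[{"dp":[0.02,0.5,0],"yaw":0},{"dp":[0.02,0.5,0],"yaw":0},{"dp":[0.02,0.5,0],"yaw":0},{"dp":[0,0,0],"yaw":0}]'
```

```text
clock: 9.5
eef_pos: [0.5934, -0.0718, 0.232]
eef_rot: [-0.0, 0.022, 1.0, 0.0]
contact_force: [0.1, -0.1, -3.4]
gripper_width: 0.527
finger_force: 43.2
clock: 9.9
eef_pos: [0.594, -0.0564, 0.232]
eef_rot: [-0.0, 0.021, 1.0, 0.0]
contact_force: [0.2, 0.2, -4.1]
gripper_width: 0.532
finger_force: 43.1
```

```bash
python3 -m creep '[{"dp":[0.02,0.5,0],"yaw":0},{"dp":[0.04,1,0],"yaw":0},{"dp":[0.04,1,0],"yaw":0},{"dp":[0.04,1,0],"yaw":0},{"dp":[0.04,1,0],"yaw":0},{"dp":[0.04,1,0],"yaw":0},{"dp":[0.02,0.5,0],"yaw":0},{"dp":[0,0,0],"yaw":0}]'
python3 - <<'E'
from h import *
z=np.load('w3.npz');P=z['P'];im=z['im']
m=np.zeros((480,640),bool);m[235:275,425:470]=1;m&=(im.min(2)>120)&(P[...,2]>.12)
print('clip',np.round(np.percentile(P[m],[5,50,95],axis=0),3).tolist())
m[:]=0;m[248:275,555:592]=1;m&=(im.max(2)<50)
print('screw',np.round(np.percentile(P[m],[5,50,95],axis=0),3).tolist())
E
```

```text
clock: 10.7
eef_pos: [0.5964, 0.0037, 0.2321]
eef_rot: [-0.0, 0.021, 1.0, -0.0]
contact_force: [-0.4, 0.2, -3.1]
gripper_width: 0.531
finger_force: 43.1
clip [[0.611, 0.133, 0.207], [0.616, 0.142, 0.208], [0.621, 0.151, 0.209]]
screw [[0.614, 0.232, 0.195], [0.617, 0.238, 0.206], [0.624, 0.246, 0.21]]
```

```bash
python3 -m creep '[{"dp":[0.04,1,0],"yaw":0},{"dp":[0.04,1,0],"yaw":0},{"dp":[0.04,1,0],"yaw":0},{"dp":[0.04,1,0],"yaw":0},{"dp":[0.02,0.5,0],"yaw":0},{"dp":[0.02,0.4,0],"yaw":0},{"dp":[0.01,0.2,0],"yaw":0},{"dp":[0.01,0.2,0],"yaw":0}]'
python3 -m creep '[{"dp":[0.01,0.25,0],"yaw":0},{"dp":[0.01,0.25,0],"yaw":0},{"dp":[0.01,0.25,0],"yaw":0},{"dp":[0.01,0.25,0],"yaw":0},{"dp":[0.01,0.25,0],"yaw":0},{"dp":[0.01,0.25,0],"yaw":0},{"dp":[0.01,0.25,0],"yaw":0},{"dp":[0.01,0.25,0],"yaw":0}]'
```

```text
clock: 11.5
eef_pos: [0.5987, 0.0558, 0.232]
eef_rot: [0.0, 0.022, 1.0, -0.0]
contact_force: [0.1, -0.8, -3.8]
gripper_width: 0.531
finger_force: 43.1
clock: 12.3
eef_pos: [0.5994, 0.076, 0.2321]
eef_rot: [-0.0, 0.022, 1.0, -0.0]
contact_force: [-0.0, -1.6, -3.5]
gripper_width: 0.53
finger_force: 43.2
```

```bash
python3 -m creep '[{"dp":[0.01,0.25,0],"yaw":0},{"dp":[0.01,0.25,0],"yaw":0},{"dp":[0.01,0.25,0],"yaw":0},{"dp":[0.01,0.25,0],"yaw":0}]'
```

```text
clock: 12.7
eef_pos: [0.5998, 0.086, 0.2321]
eef_rot: [-0.0, 0.022, 1.0, -0.0]
contact_force: [0.4, -1.7, -3.3]
gripper_width: 0.53
finger_force: 43.2
```

```bash
python3 -m creep '[{"dp":[0.01,0.2,0],"yaw":0},{"dp":[0.01,0.2,0],"yaw":0},{"dp":[0.01,0.2,0],"yaw":0},{"dp":[0.01,0.2,0],"yaw":0}]'
python3 -m creep '[{"dp":[0.004,0.1,0],"yaw":0},{"dp":[0.004,0.1,0],"yaw":0},{"dp":[0.004,0.1,0],"yaw":0},{"dp":[0.004,0.1,0],"yaw":0}]'
python3 -m creep '[{"dp":[0.004,0.1,0],"yaw":0},{"dp":[0.004,0.1,0],"yaw":0},{"dp":[0.004,0.1,0],"yaw":0}]'
```

```text
clock: 13.1
eef_pos: [0.6002, 0.094, 0.232]
eef_rot: [-0.0, 0.022, 1.0, -0.0]
contact_force: [-1.3, -1.7, -3.0]
gripper_width: 0.529
finger_force: 43.2
clock: 13.5
eef_pos: [0.6004, 0.0979, 0.232]
eef_rot: [-0.0, 0.022, 1.0, -0.0]
contact_force: [-0.3, -1.0, -3.5]
gripper_width: 0.53
finger_force: 43.2
clock: 13.8
eef_pos: [0.6005, 0.1009, 0.232]
eef_rot: [-0.0, 0.022, 1.0, -0.0]
contact_force: [0.7, -1.4, -2.8]
gripper_width: 0.529
finger_force: 43.2
```

I'll feel for the stop in small typed steps, each guarded by a force check.

```bash
cat > ok.py <<'E'
import sys
from rig import env
s=env.read_state(); f=s['contact_force']; print(round(s['eef_pos'][1],4),f.round(1)); sys.exit(abs(f[1])>3.5)
E
q(){ python3 ok.py; }
python3 -m creep '[{"dp":[0.004,0.1,0],"yaw":0}]' >/dev/null && q && python3 -m creep '[{"dp":[0.004,0.1,0],"yaw":0}]' >/dev/null && q && python3 -m creep '[{"dp":[0.004,0.1,0],"yaw":0}]' >/dev/null && q && python3 -m creep '[{"dp":[0.004,0.1,0],"yaw":0}]' >/dev/null && q && python3 -m creep '[{"dp":[0.004,0.1,0],"yaw":0}]' >/dev/null && q && python3 -m creep '[{"dp":[0.004,0.1,0],"yaw":0}]' >/dev/null && q && python3 -m creep '[{"dp":[0.004,0.1,0],"yaw":0}]' >/dev/null && q && python3 -m creep '[{"dp":[0.004,0.1,0],"yaw":0}]' >/dev/null && q
```

```text
0.1019 [-0.4 -1.3 -3.1]False
```

```bash
sed -i 's/sys.exit(\(.*\))$/sys.exit(int(\1))/' ok.py
q(){ python3 ok.py; }
python3 -m creep '[{"dp":[0.004,0.1,0],"yaw":0}]' >/dev/null && q && python3 -m creep '[{"dp":[0.004,0.1,0],"yaw":0}]' >/dev/null && q && python3 -m creep '[{"dp":[0.004,0.1,0],"yaw":0}]' >/dev/null && q && python3 -m creep '[{"dp":[0.004,0.1,0],"yaw":0}]' >/dev/null && q && python3 -m creep '[{"dp":[0.004,0.1,0],"yaw":0}]' >/dev/null && q && python3 -m creep '[{"dp":[0.004,0.1,0],"yaw":0}]' >/dev/null && q && python3 -m creep '[{"dp":[0.004,0.1,0],"yaw":0}]' >/dev/null && q && python3 -m creep '[{"dp":[0.004,0.1,0],"yaw":0}]' >/dev/null && q
```

```text
0.1029 [-0.2 -0.4 -3.8]
0.1039 [-0.5 -1.2 -2.8]
0.1049 [-0.8 -1.9 -2.8]
0.1059 [-0.8 -1.3 -3.1]
0.1069 [-0.5 -1.1 -3. ]
0.1079 [-0.2 -0.9 -3.1]
0.1089 [-0.1 -1.2 -3. ]
0.1099 [ 1.1 -1.3 -4.2]
```

```bash
q(){ python3 ok.py; }
python3 -m creep '[{"dp":[0.004,0.1,0],"yaw":0}]' >/dev/null && q && python3 -m creep '[{"dp":[0.004,0.1,0],"yaw":0}]' >/dev/null && q && python3 -m creep '[{"dp":[0.004,0.1,0],"yaw":0}]' >/dev/null && q && python3 -m creep '[{"dp":[0.004,0.1,0],"yaw":0}]' >/dev/null && q && python3 -m creep '[{"dp":[0.004,0.1,0],"yaw":0}]' >/dev/null && q && python3 -m creep '[{"dp":[0.004,0.1,0],"yaw":0}]' >/dev/null && q && python3 -m creep '[{"dp":[0.004,0.1,0],"yaw":0}]' >/dev/null && q && python3 -m creep '[{"dp":[0.004,0.1,0],"yaw":0}]' >/dev/null && q && python3 -m creep '[{"dp":[0.004,0.1,0],"yaw":0}]' >/dev/null && q && python3 -m creep '[{"dp":[0.004,0.1,0],"yaw":0}]' >/dev/null && q && python3 -m creep '[{"dp":[0.004,0.1,0],"yaw":0}]' >/dev/null && q && python3 -m creep '[{"dp":[0.004,0.1,0],"yaw":0}]' >/dev/null && q
```

```text
0.1103 [-1.1 -6.3 -2.5]
```

```bash
python3 -m creep '[{"dp":[0,0,0],"yaw":0},{"dp":[0,0,0],"yaw":0}]'
```

```text
clock: 15.0
eef_pos: [0.6009, 0.1103, 0.2321]
eef_rot: [-0.0, 0.022, 1.0, -0.001]
contact_force: [-0.9, -4.5, -2.3]
gripper_width: 0.529
finger_force: 43.1
```

```bash
python3 -m creep '[{"dp":[0,0.06,0],"yaw":0},{"dp":[0,0,0],"yaw":0}]'
```

```text
clock: 15.2
eef_pos: [0.6009, 0.1103, 0.2321]
eef_rot: [-0.0, 0.022, 1.0, -0.001]
contact_force: [-2.3, -5.5, -2.6]
gripper_width: 0.53
finger_force: 43.1
```

```bash
python3 -m creep '[{"dp":[0,0.08,0],"yaw":0},{"dp":[0,0,0],"yaw":0}]'
```

```text
clock: 15.4
eef_pos: [0.6009, 0.1105, 0.2321]
eef_rot: [-0.0, 0.022, 1.0, -0.002]
contact_force: [-1.4, -8.8, -2.4]
gripper_width: 0.526
finger_force: 43.1
```

```bash
python3 -m creep '[{"dp":[0,0.04,0],"yaw":0},{"dp":[0,0,0],"yaw":0},{"dp":[0,0,0],"yaw":0},{"dp":[0,0,0],"yaw":0},{"dp":[0,0,0],"yaw":0}]'
```

```text
clock: 15.9
eef_pos: [0.6009, 0.1105, 0.2322]
eef_rot: [-0.0, 0.023, 1.0, -0.002]
contact_force: [-1.5, -9.8, -1.7]
gripper_width: 0.532
finger_force: 43.0
```

```bash
python3 -m creep '[{"dp":[0,0,0],"yaw":0},{"dp":[0,0,0],"yaw":0},{"dp":[0,0,0],"yaw":0},{"dp":[0,0,0],"yaw":0},{"dp":[0,0,0],"yaw":0}]' 6.4 20
```

```text
clock: 16.4
eef_pos: [0.601, 0.113, 0.2323]
eef_rot: [0.0, 0.022, 1.0, 0.0]
contact_force: [-0.9, -0.2, 0.1]
gripper_width: 0.749
finger_force: 0.0
```

```bash
python3 -m creep '[{"dp":[0,0,1.5],"yaw":0},{"dp":[0,0,3],"yaw":0},{"dp":[0,0,4],"yaw":0},{"dp":[0,0,4.5],"yaw":0},{"dp":[0,-3,2.8],"yaw":0},{"dp":[-1,-4,0],"yaw":0},{"dp":[-1,-3,0],"yaw":0},{"dp":[0,-1,0],"yaw":0}]'
python3 -m creep '[{"dp":[0,0,0],"yaw":0},{"dp":[0,0,0],"yaw":0},{"dp":[0,0,0],"yaw":0},{"dp":[0,0,0],"yaw":0}]' 0 20
python3 - <<'E'
from h import *
s,im,P=wsnap('w5'); print(s['eef_pos'])
E
```

```text
clock: 17.2
eef_pos: [0.5804, 0.0005, 0.3922]
eef_rot: [0.001, 0.023, 1.0, -0.0]
contact_force: [-0.0, -0.6, -0.7]
gripper_width: 0.746
finger_force: 0.0
clock: 17.6
eef_pos: [0.5811, 0.0037, 0.3898]
eef_rot: [-0.0, 0.021, 1.0, 0.0]
contact_force: [-0.5, 0.1, -0.6]
gripper_width: 0.068
finger_force: 0.0
[0.58109658 0.00368751 0.38983753]
```

View pics/w5.png

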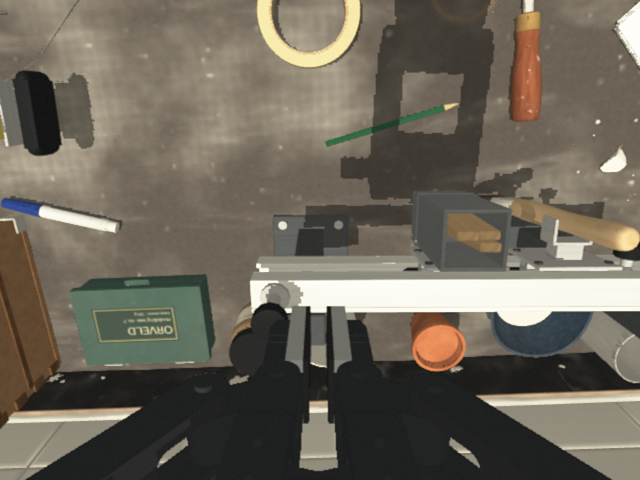

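The box hangs upright in the rail at (460,230), next to the brush clip at (572,245). The knob is at (268,320), beside the closed fingers.

Run:
```python
from h import *
z=np.load('w5.npz');P=z['P'];im=z['im'].astype(int)
k=np.zeros((480,640),bool);k[296:345,240:286]=1;k&=(im.max(2)<60)&(abs(P[...,2]-.27)<.006)
q=P[k];print('knob',k.sum(),np.round(np.percentile(q,[2,50,98],axis=0),4).tolist(),cv2.minEnclosingCircle(q[:,:2].astype(np.float32)))
b=np.zeros((480,640),bool);b[185:272,412:512]=1;b&=(P[...,2]>.225)&(P[...,0]<.625);q=P[b];print('box rim',np.round(np.percentile(q,[1,50,99],axis=0),4).tolist())
b[:]=0;b[215:262,545:600]=1;b&=(im.min(2)>120)&(P[...,2]>.19);q=P[b];print('clip',np.round(np.percentile(q,[1,50,99],axis=0),4).tolist())
```

```text
knob 760 [[0.6236, -0.0405, 0.2648], [0.6304, -0.0325, 0.2702], [0.6439, -0.0208, 0.2716]] ((0.6346690058708191, -0.03022444248199463), 0.011989333666861057)
box rim [[0.5001, 0.0069, 0.2252], [0.5936, 0.1118, 0.2328], [0.6191, 0.1331, 0.5127]]
clip [[0.5919, 0.1762, 0.2063], [0.6136, 0.1886, 0.2086], [0.6229, 0.204, 0.2113]]
```

Knob centre (0.6347, -0.0302), radius 12 mm, top z = 0.270, all as expected.

```bash
python3 -m creep '[{"dp":[2.4,-1.4,0],"yaw":0},{"dp":[2,-1,0],"yaw":0},{"dp":[1,-1,-1],"yaw":0},{"dp":[0,0,-3],"yaw":0},{"dp":[0,0,-3],"yaw":0},{"dp":[0,0,-1.5],"yaw":0},{"dp":[0,0,0],"yaw":0},{"dp":[0,0,0],"yaw":0}]'
python3 -m creep '[{"dp":[0,0,-0.4],"yaw":0},{"dp":[0,0,-0.4],"yaw":0},{"dp":[0,0,-0.4],"yaw":0},{"dp":[0,0,0],"yaw":0}]'
```

```text
clock: 18.45
eef_pos: [0.6351, -0.0313, 0.3057]
eef_rot: [0.0, 0.022, 1.0, -0.0]
contact_force: [-0.0, 0.1, 0.1]
gripper_width: -0.002
finger_force: 0.0
clock: 18.85
eef_pos: [0.6347, -0.0314, 0.2925]
eef_rot: [-0.0, 0.022, 1.0, 0.0]
contact_force: [0.5, 0.2, -0.0]
gripper_width: -0.0
finger_force: 0.0
```

Now I'll push down to a TCP z of about 0.262.

```bash
python3 -m creep '[{"dp":[0,0,-0.4],"yaw":0},{"dp":[0,0,-0.4],"yaw":0},{"dp":[0,0,-0.4],"yaw":0},{"dp":[0,0,-0.4],"yaw":0},{"dp":[0,0,-0.4],"yaw":0},{"dp":[0,0,-0.4],"yaw":0}]'
python3 -m creep '[{"dp":[0,0,-0.2],"yaw":0},{"dp":[0,0,-0.2],"yaw":0},{"dp":[0,0,0],"yaw":0}]'
```

```text
clock: 19.45
eef_pos: [0.6352, -0.0314, 0.269]
eef_rot: [0.0, 0.022, 1.0, -0.0]
contact_force: [1.7, -0.4, 2.0]
gripper_width: -0.0
finger_force: 1.5
clock: 19.75
eef_pos: [0.6348, -0.0314, 0.2646]
eef_rot: [-0.0, 0.022, 1.0, 0.0]
contact_force: [1.1, -0.5, 1.2]
gripper_width: -0.003
finger_force: 0.8
```

```bash
python3 -m creep '[{"dp":[0,0,-0.15],"yaw":0},{"dp":[0,0,-0.1],"yaw":0},{"dp":[0,0,0],"yaw":0}]'
python3 -m creep '[{"dp":[0,0,-0.1],"yaw":0},{"dp":[0,0,0],"yaw":0}]'
```

```text
clock: 20.05
eef_pos: [0.6348, -0.0314, 0.2624]
eef_rot: [-0.0, 0.022, 1.0, -0.0]
contact_force: [1.6, -0.9, 1.6]
gripper_width: 0.001
finger_force: 0.8
clock: 20.25
eef_pos: [0.6348, -0.0314, 0.262]
eef_rot: [-0.0, 0.022, 1.0, -0.0]
contact_force: [-0.6, -0.3, 4.0]
gripper_width: -0.001
finger_force: 2.2
```

Resistance is rising at z = 0.262, which is the bottom of the pin's travel. I'll press a little more, then lift off and check.

```bash
python3 -m creep '[{"dp":[0,0,-0.1],"yaw":0},{"dp":[0,0,-0.1],"yaw":0},{"dp":[0,0,0],"yaw":0}]'
python3 -m creep '[{"dp":[0,0,1],"yaw":0},{"dp":[0,0,3],"yaw":0},{"dp":[0,0,4],"yaw":0},{"dp":[-2,2,4.5],"yaw":0},{"dp":[-3.4,1.4,0.3],"yaw":0},{"dp":[0,0,0],"yaw":0},{"dp":[0,0,0],"yaw":0},{"dp":[0,0,0],"yaw":0}]'
python3 - <<'E'
from h import *
s,im,P=wsnap('w6'); im=im.astype(int)
k=np.zeros((480,640),bool);k[280:345,240:286]=1;k&=(im.max(2)<60)&(P[...,2]>.235)&(P[...,2]<.28)
q=P[k];print(s['eef_pos'],'knob',k.sum(),np.round(np.percentile(q,[2,50,98],axis=0),4).tolist())
b=np.zeros((480,640),bool);b[185:272,412:530]=1;b&=(P[...,2]>.225)&(P[...,2]<.25)&(P[...,0]<.625);q=P[b];print('box rim',np.round(np.percentile(q,[1,50,99],axis=0),4).tolist())
E
```

```text
clock: 20.55
eef_pos: [0.6349, -0.0314, 0.262]
eef_rot: [0.0, 0.022, 1.0, -0.0]
contact_force: [-3.7, 0.8, 10.4]
gripper_width: -0.001
finger_force: 5.2
clock: 21.35
eef_pos: [0.5822, 0.0012, 0.3832]
eef_rot: [-0.001, 0.022, 1.0, -0.0]
contact_force: [-0.0, 0.1, -0.4]
gripper_width: 0.003
finger_force: 0.0
[0.58219153 0.00115246 0.38323321] knob 743 [[0.6237, -0.04, 0.2361], [0.6329, -0.0313, 0.2423], [0.6446, -0.0239, 0.2437]]
box rim [[0.5746, 0.0869, 0.2252], [0.5927, 0.1118, 0.2324], [0.6172, 0.133, 0.243]]
```

View pics/w6.png

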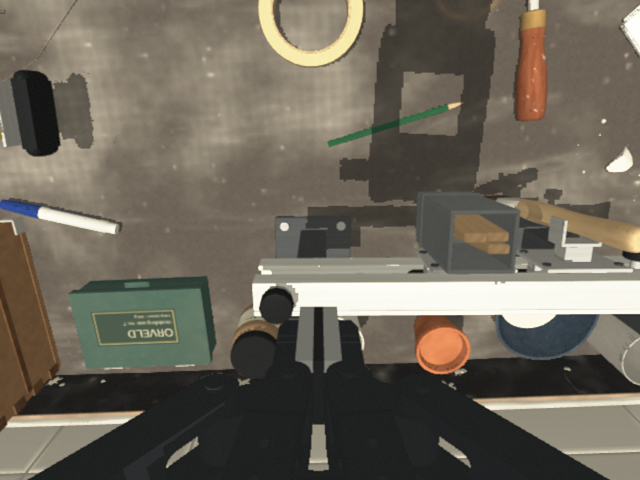

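The knob at (277,305) now sits low with its top at z = 0.242–0.243, so the pin is fully down. The box at (465,230) hangs still against the brush hanger, and the loose things have not moved.

```bash
python3 -c "
from rig import env
print(env.finish_job())"
```

```text
the job is handed in; nothing more can be done
None
```

The job is handed in, with no verdict returned: the grey tool box hangs in the rail, the row was pressed against the stop with about 10 N (arm's force reading), the drop pin is fully down, and the loose things in view lay where they were.

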